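# Stow the shaker jar in the crate's one free well

### The arm

A 6-joint arm with a two-finger parallel gripper is mounted at the origin on a cart in front of the work surface, level with it; the furniture and walls round the work are solid. World frame = base frame: x ahead of the robot, y to its left, z up, the work surface at z = 0. Lengths are in m, angles in rad, forces in N, time in s.
With the tool pointing down it reaches from about 0.375 to 0.975 m from the base axis. Payload 3.8 kg.
Tool frame: the origin (TCP) lies on the centre line of the jaws, within the pads' length; the fingertips stand 14 mm ahead of it and the grasp point (between the pads) lies 5 mm behind it; x points along the fingers, y is the direction in which the jaws open and shut, and the axes are right-handed (so a half turn about x gives the same grasp; the last joint's range is limited). The gripper opens to 85 mm and grips with 20 to 120 N. Pads are 22 mm wide; open, the fingers measure 114 mm over their backs; the gripper's body (76 mm by 85 mm) begins 54 mm behind the grasp point. The pads swing forward as they close: fully open they stand 13 mm farther back than shut.
Start: joints at [-1.247, 0.264, 1.604, -0, 1.274, -0.037], TCP at [0.238, -0.632, 0.245] pointing down, gripper open.
Joint ranges: [-2.63, 2.63], [-0.94, 2.18], [0.31, 2.57], [-1.31, 4.45], [0, 2.66], [-2.55, 2.55]. Speed limits (rad/s): [2.57, 2.57, 3.14, 3.14, 3.14, 3.14].

### API

Orientations are given as a rotation vector (axis times angle).
In Python, from workcell import bot gives the robot as it stands.
- The arm moves only by the shell command python3 -m creep 'ROWS' [FORCE]. ROWS is JSON, a list of rows, each an object with "grip": the finger opening in cm, from 0 to 8.54; "dp": the shift along the tool's x, y, z in cm, a list of three; "rotation": the turn, a rotation vector about the tool's x, y, z in rad, a list of three. A call has 1 to 5 rows; each row is the pose to reach, as a shift and turn from the pose commanded when the call began, along the tool's axes at that moment; what a row does not reach only later rows make up. A row lasts 1/12 s, in which the tool goes at most 41.7 mm and 7.16 degrees, less where a joint would pass 70% of its speed; a pose out of reach is approached as far as the arm can. A call with a gripper value outside its range is refused whole. The fingers move at their own pace and stop on an object; FORCE is the grip in N (left out, the last holds). Time passes only in rows, so rows that repeat a pose let the fingers close. It gives the time, the measured TCP pose, the force and the opening at its end, in the units of the state.
- bot.read_state(): the state, without advancing time (a new reading comes with each control period).
- bot.read_camera(name): name is "scene" or "top" or "wrist"; returns (picture, depth): 400x640x3 uint8, red, green, blue; 400x640 float32, m along the optical axis (not along the pixel's ray), 0 where there is no reading.
- bot.get_calibration(name): a dict with "fx", "fy", "cx", "cy" (pixels), "rvec" (rotation vector, rad) and "tvec" (3), from world to camera coordinates, as OpenCV has them. Camera axes: x right, y down, z forward; pixel columns grow to the right and rows downward; lengths in m; the calibration is good to about 2 mm. A picture is of the moment at which its call begins: read the wrist's pose just before it. get_calibration takes no time and is no camera call; for the wrist camera it gives the pose at the moment of the call.
- bot.finish_job(): hands the job in, once; it reports no verdict.
The state is a dict: "time": time; "q": joint angles; "joint_vel": joint speeds; "joint_torque": joint torques, N m; "tool_pos": TCP position; "tcp_rot": TCP orientation; "wrist_force": force on the tool from outside, world axes, zero at the start; "torque": the same for the moment, N m; "width": opening from 0.0 (shut) to 1.0 (fully open).
Only numpy, scipy, OpenCV 4.12 (cv2) and the standard library are available. Lean on these libraries where they do the work, as an engineer would, in place of code of your own. Each camera call takes 0.05 s, during which the arm holds its last target.

### The job

Put the yellow-capped shaker jar away in the crate: five of its six wells already hold a dish under the shut spring leaves, so feel gently for the empty one, never forcing a full well, and push the jar down through those leaves until it stands upright on the well's floor. Let go of it and leave the dark model and the white jar where they are.

Things in the scene. Friction and masses are not known exactly. Their poses are not given: they have to be found in the camera images.
- jar_mid (a point): The loose jar to stow: a small clear shaker jar with reddish grains and a yellow screw cap, 100 mm tall, 110 g. Body square in plan with rounded corners, 44 mm across the flats, cap round, 44 mm across, top 20 mm. Origin: the jar's centre, half-way up (50 mm above its base). z is up, x and y are square to the flat sides. Stands loose on the table.
- crate: Grey plastic crate fixed to the table, 156 (x) by 228 (y) by 48 mm high: six wells in two rows of three, each 60 mm square inside, 72 mm apart, walls 12 mm, floor 8 mm above the table. Origin: centre of its underside; z up, y along the rows. Each well is shut by two aluminium spring leaves. Five wells, changing each time, hide a loose glass dish, 36 mm across, 26 mm high; one is empty.
- model_mid (a point): Bystander: dark dental model on a plaster base, about 60 x 68 x 28 mm, loose. Origin: its centre, half-way up.
- white_jar_mid (a point): Bystander: white screw jar, 52 mm across and 55 mm tall, loose. Origin: its centre, half-way up.
- well_1 (a point): Well 1 of the crate, near row (crate's -x side), left (+y): centre of its shut leaves, on their upper face, 44 mm above the table. Axes as the crate's. Leaves (all wells alike): 2 mm thick, hinged on the well's -x and +x sides, meeting at its middle; pushed down they fold 83 degrees into the well, and spring back shut.
- well_2 (a point): Well 2 of the crate, near row (crate's -x side), middle: centre of its shut leaves, on their upper face, 44 mm above the table. Axes as the crate's. Over a dish (any well) the leaves give 2 to 10 mm and then stop hard.
- well_3 (a point): Well 3 of the crate, near row (crate's -x side), right (-y): centre of its shut leaves, on their upper face, 44 mm above the table. Axes as the crate's. In the empty well the leaves yield to about 2 to 4 N on the jar, which goes in square to the crate, 36 mm down to the floor, its middle then 58 mm above the table, the leaves folded beside it.
- well_4 (a point): Well 4 of the crate, far row (crate's +x side), left (+y): centre of its shut leaves, on their upper face, 44 mm above the table. Axes as the crate's. 
- well_5 (a point): Well 5 of the crate, far row (crate's +x side), middle: centre of its shut leaves, on their upper face, 44 mm above the table. Axes as the crate's. 
- well_6 (a point): Well 6 of the crate, far row (crate's +x side), right (-y): centre of its shut leaves, on their upper face, 44 mm above the table. Axes as the crate's. 
Things that resemble listed ones, but are neither listed nor needed, are in the scene too. Leave any pink look-alike of the part that bears jar_mid alone.

How it is judged:
At the end, for the whole second after the job is handed in: The jar stands in one of the wells: its middle within 14 mm of the well's centre sideways and less than 20 mm above the level of the shut leaves (standing on the floor it is 14 mm above), upright within 0.15 rad, and at rest (((horizontal distance between jar_mid and well_1 below 0.014 m and z of jar_mid in the frame of well_1 below 0.02 m) or (horizontal distance between jar_mid and well_2 below 0.014 m and z of jar_mid in the frame of well_2 below 0.02 m) or (horizontal distance between jar_mid and well_3 below 0.014 m and z of jar_mid in the frame of well_3 below 0.02 m) or (horizontal distance between jar_mid and well_4 below 0.014 m and z of jar_mid in the frame of well_4 below 0.02 m) or (horizontal distance between jar_mid and well_5 below 0.014 m and z of jar_mid in the frame of well_5 below 0.02 m) or (horizontal distance between jar_mid and well_6 below 0.014 m and z of jar_mid in the frame of well_6 below 0.02 m)) and angle between jar_mid's own z axis and vertical below 0.15 rad and linear speed of jar below 0.02 m/s); the robot touches nothing.
It fails at once if the crate (leaves or walls) is pushed with more than 100 N by the jar or the fingers (contact force between any of jar, the fingers and crate above 100 N).
It fails at once if the jar is tipped more than 0.8 rad (angle between jar_mid's own z axis and vertical above 0.8 rad).
It fails at once if the dark model or the white jar is moved more than 30 mm (distance of any of model_mid, white_jar_mid from where it was at the start of the episode above 0.03 m).
It also fails if it takes over 58 s, if anything falls off the work surface, if the arm or the gripper's body presses on something with over 40 N, if the wrist force passes 120 N, or if a joint passes its speed limit or range.

## Working session

There is one attempt and no reset: what is moved stays moved. The work goes in short steps, Python scripts to look and compute and a shell command to move; the robot and the scene stay as the last step left them, time stands still between calls to the robot, and variables do not carry over. Pictures are saved under pics/ and viewed, and the job is handed in when it is done.

```bash
mkdir -p pics; ls
python3 - <<'E'
from workcell import bot
import cv2,numpy as np
s=bot.read_state();print(s)
for n in ("scene","top"):
    im,d=bot.read_camera(n);cv2.imwrite(f"pics/{n}0.png",im[:,:,::-1]);np.savez(f"/tmp/{n}0.npz",im=im,d=d)
    print(n,bot.get_calibration(n))
E
```

```text
pics
{'time': 0.0, 'q': array([-1.24694369e+00,  2.64742711e-01,  1.60538506e+00, -1.16397896e-05,
        1.27370887e+00, -3.69074627e-02]), 'joint_vel': array([-1.12216325e-03,  4.48371257e-04,  8.57800519e-05,  2.15109552e-04,
        8.60395055e-04, -9.46803957e-04]), 'joint_torque': array([-9.40547216e-04, -5.15110803e+01, -3.67314184e+01, -2.06118693e-05,
        1.28221544e-02,  9.92074604e-06]), 'tool_pos': array([ 0.23802977, -0.63088132,  0.24396307]), 'tcp_rot': array([ 2.02534895,  0.37169787, -2.02603228]), 'wrist_force': array([-0.52245192, -0.58472217,  0.08721387]), 'torque': array([ 0.0517278 , -0.01363836,  0.01915048]), 'width': 0.9996350397842166}
scene {'fx': 431.7844193795618, 'fy': 431.7844193795618, 'cx': 312.1213227242773, 'cy': 198.42306118972573, 'rvec': array([ 1.00483866, -2.18161641,  1.23550831]), 'tvec': array([0.36413981, 0.21951559, 1.08430518])}
top {'fx': 371.0059441029028, 'fy': 371.0059441029028, 'cx': 324.78845294021346, 'cy': 198.93116871905366, 'rvec': array([ 2.20625246, -2.14763711,  0.135892  ]), 'tvec': array([0.00909791, 0.53166621, 1.25875458])}
```

View pics/scene0.png

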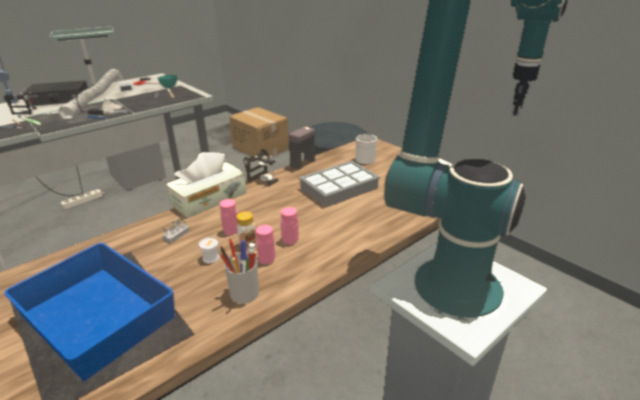

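View pics/top0.png

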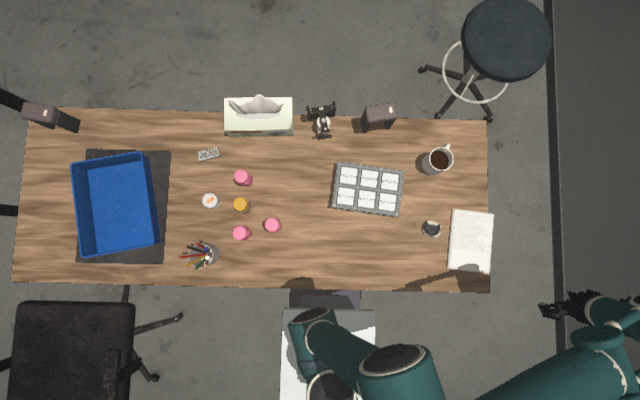

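Top view: the yellow cap is at (240,205), the pink look-alikes are at (242,177), (241,233) and (272,225), and the white jar is at (210,200). The crate is at (367,188), and the dark model is probably at (431,228). I choose the yellow cap. Next I'll check it in a crop and measure.

```bash
cat > h.py <<'E'
import numpy as np,cv2
from scipy.spatial.transform import Rotation as R
def cloud(d,c):
    v,u=np.mgrid[:d.shape[0],:d.shape[1]]
    P=np.stack([(u-c['cx'])/c['fx']*d,(v-c['cy'])/c['fy']*d,d],-1)
    M=R.from_rotvec(c['rvec']).as_matrix()
    W=(P-c['tvec'])@M
    W[d<=0]=np.nan
    return W
E
python3 - <<'E'
from workcell import bot
from h import *
Z=np.load("/tmp/top0.npz");im,d=Z['im'],Z['d'];c=bot.get_calibration("top")
W=cloud(d,c)
a=cv2.resize(im[155:255,190:300],None,fx=5,fy=5,interpolation=cv2.INTER_CUBIC)
b=cv2.resize(im[150:250,325:455],None,fx=5,fy=5,interpolation=cv2.INTER_CUBIC)
cv2.imwrite("pics/c1.png",a[:,:,::-1]);cv2.imwrite("pics/c2.png",b[:,:,::-1])
for n,(u,v) in dict(yel=(240,205),p1=(242,177),p2=(241,233),p3=(272,225),white=(210,200),dark=(431,228),table=(300,200),crate=(367,188)).items(): print(n,W[v,u].round(3))
def blob(m,n):
    k,l,st,ce=cv2.connectedComponentsWithStats(m.astype(np.uint8))
    for i in range(1,k):
        if st[i,4]>30: 
            p=W[l==i];print(n,ce[i],st[i],np.nanmedian(p,0).round(4),np.nanmin(p,0).round(3),np.nanmax(p,0).round(3))
z=W[:,:,2];x=W[:,:,0];y=W[:,:,1]
reg=(x>0.3)&(x<.85)&(y<.7)&(y>-.6)
blob(reg&(z>.085)&(z<.13),"top100")
blob(reg&(z>.036)&(z<.065),"top45")
m=reg&(z>.034)&(z<.065)&(abs(np.arange(640)[None]-367)<45)&(abs(np.arange(400)[:,None]-188)<35)
p=W[m];r=cv2.minAreaRect((p[:,:2]*1000).astype(np.float32));print(r)
# correct edges in pixel
E
```

```text
yel [0.496 0.3   0.1  ]
p1 [0.588 0.297 0.101]
p2 [0.406 0.292 0.099]
p3 [0.434 0.193 0.105]
white [0.514 0.412 0.051]
dark [ 0.441 -0.349  0.022]
table [ 0.528  0.111 -0.004]
crate [ 0.571 -0.121  0.044]
top100 [254.38423645 107.66995074] [227  99  56  16 406] [0.8184 0.2619 0.1125] [0.808 0.177 0.085] [0.848 0.364 0.13 ]
top100 [321.4437299  113.89389068] [305 103  32  29 311] [0.8231 0.0389 0.0902] [ 0.754 -0.005  0.085] [0.85  0.1   0.109]
top100 [365.87037037 118.96296296] [363 108  13  18  54] [ 0.7906 -0.102   0.1071] [ 0.777 -0.134  0.085] [ 0.826 -0.095  0.13 ]
top100 [440.82089552 157.55970149] [428 144  25  27 134] [ 0.6757 -0.3656  0.0924] [ 0.632 -0.399  0.085] [ 0.724 -0.317  0.1  ]
top100 [240.62820513 175.68589744] [234 169  14  14 156] [0.5921 0.3019 0.0998] [0.572 0.283 0.086] [0.615 0.325 0.107]
top100 [239.62025316 203.35443038] [233 197  14  14 158] [0.5021 0.301  0.1   ] [0.48  0.281 0.085] [0.524 0.323 0.106]
top100 [271.2147651  223.83892617] [265 217  14  14 149] [0.4373 0.1964 0.1   ] [0.418 0.175 0.085] [0.461 0.217 0.109]
top100 [238.9     232.11875] [232 
[... 1048 characters left out ...]
0.065]
top45 [367.44002629 188.31383503] [ 331  161   73   56 3043] [ 0.5699 -0.1222  0.0458] [ 0.478 -0.245  0.036] [0.663 0.002 0.057]
top45 [247.03225806 180.77419355] [239 174  12  11  31] [0.5803 0.2845 0.0525] [0.571 0.28  0.036] [0.608 0.317 0.064]
top45 [209.05347594 199.78074866] [202 193  15  15 187] [0.5145 0.4151 0.0509] [0.49  0.39  0.044] [0.538 0.439 0.06 ]
top45 [213.825 252.55 ] [209 244   8  20  40] [0.3407 0.3867 0.0508] [0.304 0.382 0.037] [0.367 0.404 0.065]
top45 [202.19512195 254.6097561 ] [199 249   8  12  41] [0.3302 0.4283 0.0497] [0.313 0.417 0.036] [0.35  0.434 0.064]
((571.5316772460938, -121.5894775390625), (233.9220733642578, 163.19161987304688), 83.6611328125)
```

```bash
sleep 1
```

```text
(no output)
```

View pics/c1.png

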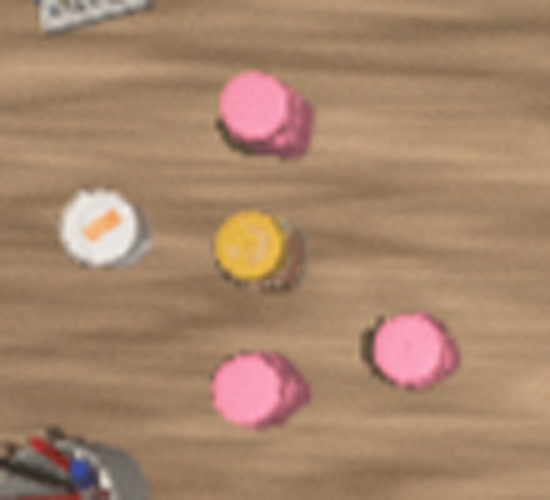

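View pics/c2.png

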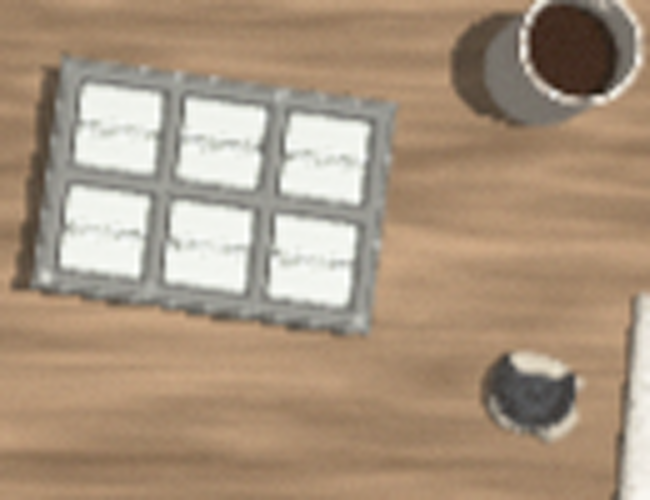

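The crop confirms the yellow-capped jar with reddish grains. The white jar and the dark model on its plaster base can also be told apart. The crate is at about (0.571,-0.121) with yaw about -0.11. Next I'll get the tool axes for the first move.

```bash
cat >> h.py <<'E'
def togo(s,target,yaw_y=None,down=True):
    """shift in tool axes (cm) to world target; rotation (tool rotvec) so the jaws' y axis lies at world angle yaw_y, tool down"""
    M=R.from_rotvec(s['tcp_rot']).as_matrix()
    dp=M.T@(np.array(target)-s['tool_pos'])*100
    print("dp cm",dp.round(2),"tool axes in world\n",M.round(3))
    if yaw_y is not None:
        for k in (0,np.pi):
            a=yaw_y+k
            x=np.array([0,0,-1.]);y=np.array([np.cos(a),np.sin(a),0]);z=np.cross(x,y)
            T=np.stack([x,y,z],1)
            print("rot",R.from_matrix(M.T@T).as_rotvec().round(4))
E
python3 - <<'E'
from workcell import bot
from h import *
togo(bot.read_state(),[.47,.25,.245],np.pi/2)
E
```

```text
dp cm [ 6.000e-02 -7.423e+01 -5.280e+01] tool axes in world
 [[-0.001  0.353 -0.936]
 [ 0.002 -0.936 -0.353]
 [-1.    -0.002 -0.   ]]
rot [-2.7807e+00 -2.8000e-03  4.0000e-04]
rot [3.609e-01 3.000e-04 2.000e-03]
```

```bash
python3 -m creep '[{"grip":8.5,"dp":[0,-4,-2.8],"rotation":[0.1,0,0]},{"grip":8.5,"dp":[0,-7,-5],"rotation":[0.2,0,0]},{"grip":8.5,"dp":[0,-10,-7.5],"rotation":[0.3,0,0]},{"grip":8.5,"dp":[0,-13.5,-9.6],"rotation":[0.36,0,0]},{"grip":8.5,"dp":[0,-17,-12],"rotation":[0.36,0,0]}]'
python3 - <<'E'
from workcell import bot
from h import *
s=bot.read_state();print(s['q'].round(3));togo(s,[.44,.25,.245],np.pi/2)
E
```

```text
time: 0.52
tool_pos: [0.2901, -0.4288, 0.2444]
tcp_rot: [-2.219, 0.001, 2.22]
wrist_force: [1.2, 0.4, -0.2]
width: 0.997
[-1.024 -0.034  1.936  0.     1.241  0.549]
dp cm [ 1.000e-02 -6.792e+01 -1.482e+01] tool axes in world
 [[-0.001 -0.002 -1.   ]
 [ 0.001 -1.     0.002]
 [-1.    -0.001  0.001]]
rot [ 3.1391e+00  1.9000e-03 -1.1000e-03]
rot [-0.0025  0.0007  0.0012]
```

```bash
python3 -m creep '[{"grip":8.5,"dp":[0,-3.7,-1.8],"rotation":[0,0,0]},{"grip":8.5,"dp":[0,-7.4,-3.6],"rotation":[0,0,0]},{"grip":8.5,"dp":[0,-11.1,-5.4],"rotation":[0,0,0]},{"grip":8.5,"dp":[0,-14.8,-7.2],"rotation":[0,0,0]},{"grip":8.5,"dp":[0,-18.5,-9],"rotation":[0,0,0]}]'
python3 -m creep '[{"grip":8.5,"dp":[0,-4,-1],"rotation":[0,0,0]},{"grip":8.5,"dp":[0,-8,-2],"rotation":[0,0,0]},{"grip":8.5,"dp":[0,-12,-3],"rotation":[0,0,0]},{"grip":8.5,"dp":[0,-16,-4],"rotation":[0,0,0]},{"grip":8.5,"dp":[0,-20,-5],"rotation":[0,0,0]}]'
python3 -m creep '[{"grip":8.5,"dp":[0,-4,0],"rotation":[0,0,0]},{"grip":8.5,"dp":[0,-8,0],"rotation":[0,0,0]},{"grip":8.5,"dp":[0,-12,0],"rotation":[0,0,0]},{"grip":8.5,"dp":[0,-16,0],"rotation":[0,0,0]},{"grip":8.5,"dp":[0,-20,0],"rotation":[0,0,0]}]'
python3 - <<'E'
from workcell import bot
from h import *
s=bot.read_state();print(s['q'].round(3));togo(s,[.44,.25,.245],np.pi/2)
E
```

```text
time: 0.93
tool_pos: [0.3803, -0.2438, 0.245]
tcp_rot: [2.221, 0.0, -2.221]
wrist_force: [1.3, -1.1, -0.3]
width: 0.993
time: 1.35
tool_pos: [0.4297, -0.0437, 0.2451]
tcp_rot: [2.221, 0.001, -2.221]
wrist_force: [1.6, -0.0, 0.8]
width: 0.996
time: 1.77
tool_pos: [0.4291, 0.1561, 0.2451]
tcp_rot: [2.221, 0.001, -2.221]
wrist_force: [0.5, -0.3, -0.4]
width: 0.998
[ 0.295 -0.16   2.049 -0.     1.253  1.864]
dp cm [ 0.01 -9.38 -1.1 ] tool axes in world
 [[-0.     0.001 -1.   ]
 [-0.    -1.    -0.001]
 [-1.     0.     0.   ]]
rot [-3.1406e+00  2.0000e-04  0.0000e+00]
rot [ 0.001   0.     -0.0001]
```

```bash
python3 -m creep '[{"grip":8.5,"dp":[0,-4,0],"rotation":[0,0,0]},{"grip":8.5,"dp":[0,-8,0],"rotation":[0,0,0]},{"grip":8.5,"dp":[0,-9.5,0],"rotation":[0,0,0]},{"grip":8.5,"dp":[0,-9.5,0],"rotation":[0,0,0]}]'
python3 - <<'E'
from workcell import bot
from h import *
c=bot.get_calibration("wrist");im,d=bot.read_camera("wrist")
cv2.imwrite("pics/w1.png",im[:,:,::-1]);np.savez("/tmp/w1.npz",im=im,d=d,**c)
s=bot.read_state();print(s['tool_pos'],s['wrist_force'])
E
```

```text
time: 2.1
tool_pos: [0.4292, 0.2525, 0.2448]
tcp_rot: [2.218, 0.007, -2.22]
wrist_force: [0.3, -0.6, -0.2]
width: 0.994
[0.42920204 0.25053216 0.24471458] [ 0.71694303 -0.84488502 -0.71519524]
```

View pics/w1.png

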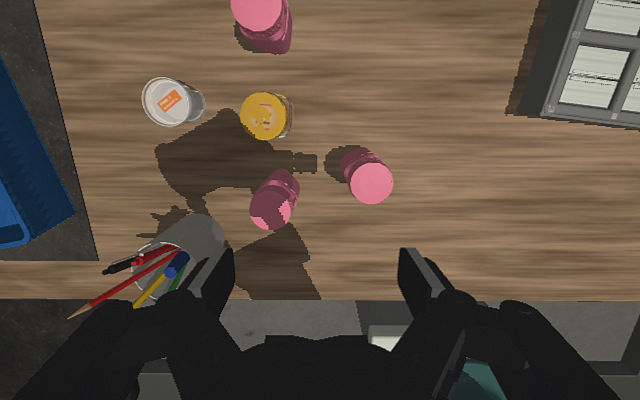

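The wrist view shows the yellow cap at (265,116), pinks at (257,12), (272,210) and (372,183), and the white jar at (167,102). I'll crop the jar to get its yaw and fit it from the depth.

Run:
```python
from h import *
Z=np.load("/tmp/w1.npz");im,d=Z['im'],Z['d'];W=cloud(d,{k:Z[k] for k in('fx','fy','cx','cy','rvec','tvec')})
a=cv2.resize(im[80:160,225:325],None,fx=7,fy=7,interpolation=cv2.INTER_CUBIC);cv2.imwrite("pics/w1c.png",a[:,:,::-1])
z=W[...,2]
sub=np.zeros(z.shape,bool);sub[85:150,230:305]=1
hsv=cv2.cvtColor(im,cv2.COLOR_RGB2HSV)
yel=sub&(hsv[...,0]>18)&(hsv[...,0]<32)&(hsv[...,1]>150)&(z>.094)&(z<.106)
p=W[yel];print(len(p),np.median(p,0).round(4));print(cv2.minEnclosingCircle((p[:,:2]*1000).astype(np.float32)))
b=sub&(z>.01)&(z<.078);p=W[b];print(len(p))
for lo,hi in((.015,.035),(.035,.055),(.055,.075)):
    q=p[(p[:,2]>lo)&(p[:,2]<hi)];print(lo,len(q)); 
    if len(q): print(q[::6].round(3))
tb=sub&(z<.006);print("table z",np.median(z[tb]))
```

```text
1418 [0.5002 0.3042 0.1007]
((499.141845703125, 302.7821044921875), 21.662464141845703)
259
0.015 42
[[0.519 0.287 0.026]
 [0.512 0.283 0.035]
 [0.508 0.281 0.029]
 [0.501 0.281 0.025]
 [0.494 0.282 0.023]
 [0.489 0.282 0.035]
 [0.484 0.284 0.028]]
0.035 54
[[0.517 0.286 0.048]
 [0.513 0.283 0.044]
 [0.508 0.281 0.042]
 [0.505 0.281 0.041]
 [0.501 0.281 0.039]
 [0.498 0.281 0.038]
 [0.495 0.282 0.036]
 [0.491 0.282 0.049]
 [0.484 0.284 0.037]]
0.055 151
[[0.522 0.298 0.061]
 [0.519 0.292 0.073]
 [0.518 0.29  0.073]
 [0.517 0.289 0.074]
 [0.518 0.285 0.059]
 [0.515 0.286 0.074]
 [0.514 0.284 0.072]
 [0.513 0.282 0.071]
 [0.511 0.283 0.073]
 [0.511 0.282 0.071]
 [0.509 0.283 0.074]
 [0.508 0.282 0.071]
 [0.506 0.281 0.066]
 [0.503 0.281 0.065]
 [0.497 0.282 0.071]
 [0.494 0.282 0.071]
 [0.491 0.282 0.07 ]
 [0.489 0.283 0.073]
 [0.487 0.282 0.06 ]
 [0.486 0.283 0.071]
 [0.484 0.285 0.072]
 [0.482 0.288 0.073]
 [0.481 0.287 0.073]
 [0.48  0.286 0.072]
 [0.479 0.289 0.072]
 [0.477 0.292 0.061]]
table z 0.00037037686171801216
```

View pics/w1c.png

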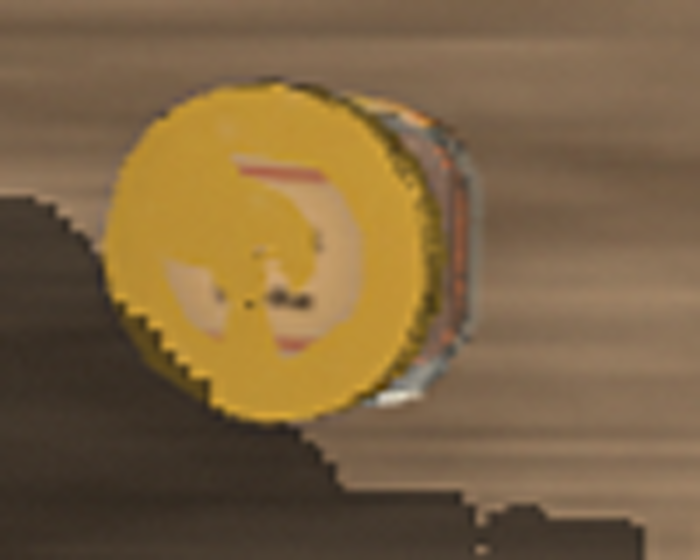

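The jar centre is at (0.499,0.303) and its -y flat lies at y≈0.2815, so it is square to the world. The 44 mm and 100 mm sizes agree. I'll grip along y with TCP z 0.060, moving above it first.

```bash
python3 -m creep '[{"grip":8.5,"dp":[0,-2.6,-3.5],"rotation":[0,0,0]},{"grip":8.5,"dp":[0,-5.2,-7],"rotation":[0,0,0]},{"grip":8.5,"dp":[3,-5.2,-7],"rotation":[0,0,0]},{"grip":8.5,"dp":[6,-5.2,-7],"rotation":[0,0,0]},{"grip":8.5,"dp":[6,-5.2,-7],"rotation":[0,0,0]}]'
python3 - <<'E'
from workcell import bot
from h import *
s=bot.read_state();print(s['q'].round(3));togo(s,[.499,.303,.06],np.pi/2)
E
```

```text
time: 2.57
tool_pos: [0.4965, 0.2977, 0.1783]
tcp_rot: [2.207, -0.008, -2.23]
wrist_force: [-1.3, -1.1, -1.3]
width: 0.99
[ 4.980e-01  1.430e-01  1.876e+00 -1.000e-03  1.135e+00  2.069e+00]
dp cm [11.83 -0.6  -0.38] tool axes in world
 [[-0.011 -0.001 -1.   ]
 [-0.006 -1.     0.001]
 [-1.     0.006  0.011]]
rot [ 3.141  -0.0102 -0.0168]
rot [-0.0005  0.0107 -0.0065]
```

```bash
python3 -m creep '[{"grip":8.5,"dp":[0,0,0],"rotation":[0,0,0]},{"grip":8.5,"dp":[0,0,0],"rotation":[0,0,0]}]'
python3 - <<'E'
from workcell import bot
from h import *
s=bot.read_state();togo(s,[.499,.303,.06],np.pi/2)
E
```

```text
time: 2.73
tool_pos: [0.5001, 0.3003, 0.1862]
tcp_rot: [-2.222, 0.001, 2.221]
wrist_force: [0.0, -0.9, 0.9]
width: 0.998
dp cm [12.62 -0.27  0.11] tool axes in world
 [[ 0. -0. -1.]
 [-0. -1.  0.]
 [-1.  0. -0.]]
rot [ 3.1411e+00 -2.0000e-04  5.0000e-04]
rot [-0.0005 -0.0003 -0.0001]
```

```bash
python3 -m creep '[{"grip":8.5,"dp":[3,-0.3,0.1],"rotation":[0,0,0]},{"grip":8.5,"dp":[6,-0.3,0.1],"rotation":[0,0,0]},{"grip":8.5,"dp":[9,-0.3,0.1],"rotation":[0,0,0]},{"grip":8.5,"dp":[11.5,-0.3,0.1],"rotation":[0,0,0]},{"grip":8.5,"dp":[12.6,-0.3,0.1],"rotation":[0,0,0]}]'
python3 -m creep '[{"grip":8.5,"dp":[0,0,0],"rotation":[0,0,0]},{"grip":4.0,"dp":[0,0,0],"rotation":[0,0,0]},{"grip":4.0,"dp":[0,0,0],"rotation":[0,0,0]},{"grip":4.0,"dp":[0,0,0],"rotation":[0,0,0]},{"grip":4.0,"dp":[0,0,0],"rotation":[0,0,0]}]' 45
python3 -m creep '[{"grip":4.0,"dp":[0,0,0],"rotation":[0,0,0]},{"grip":4.0,"dp":[0,0,0],"rotation":[0,0,0]},{"grip":4.0,"dp":[0,0,0],"rotation":[0,0,0]},{"grip":4.0,"dp":[0,0,0],"rotation":[0,0,0]}]'
```

```text
time: 3.15
tool_pos: [0.498, 0.3034, 0.0584]
tcp_rot: [2.219, -0.0, -2.222]
wrist_force: [-0.1, 0.7, 0.4]
width: 0.996
time: 3.57
tool_pos: [0.5006, 0.3049, 0.0619]
tcp_rot: [-2.226, -0.003, 2.217]
wrist_force: [1.1, -0.7, 3.9]
width: 0.505
time: 3.9
tool_pos: [0.5006, 0.3049, 0.0618]
tcp_rot: [-2.225, -0.003, 2.217]
wrist_force: [0.0, -1.7, 7.2]
width: 0.504
```

Gripped: the width of 0.504 is about 43 mm. Next I'll lift it and look.

```bash
python3 -m creep '[{"grip":4.0,"dp":[-1.5,0,0],"rotation":[0,0,0]},{"grip":4.0,"dp":[-5,0,0],"rotation":[0,0,0]},{"grip":4.0,"dp":[-8.5,0,0],"rotation":[0,0,0]},{"grip":4.0,"dp":[-10,0,0],"rotation":[0,0,0]},{"grip":4.0,"dp":[-10,0,0],"rotation":[0,0,0]}]'
python3 -m creep '[{"grip":4.0,"dp":[0,0,0],"rotation":[0,0,0]}]'
python3 - <<'E'
from workcell import bot
from h import *
c=bot.get_calibration("wrist");im,d=bot.read_camera("wrist")
cv2.imwrite("pics/w2.png",im[:,:,::-1]);np.savez("/tmp/w2.npz",im=im,d=d,**c)
s=bot.read_state();print(s['tool_pos'],s['wrist_force'],s['torque'],s['q'])
E
```

```text
time: 4.32
tool_pos: [0.5021, 0.3063, 0.1654]
tcp_rot: [-2.229, -0.007, 2.209]
wrist_force: [-0.2, 0.4, -0.5]
width: 0.503
time: 4.4
tool_pos: [0.4995, 0.3048, 0.1608]
tcp_rot: [-2.224, -0.003, 2.218]
wrist_force: [0.3, 0.1, -2.0]
width: 0.503
[0.49830705 0.30412889 0.15885658] [-0.020991   -0.44601636 -1.89712118] [-0.00598061 -0.0002257   0.05863685] [5.05245496e-01 1.62368089e-01 1.89203648e+00 1.28594239e-04
 1.08759259e+00 2.07515083e+00]
```

View pics/w2.png

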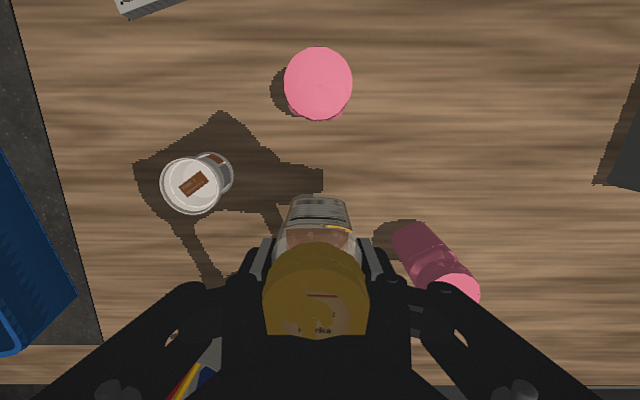

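The jar is held and hangs upright between the pads, with its cap at about (315,290). White jar and pinks are untouched. Next: raise to clear the pinks and go to a viewpoint in front of the crate.

```bash
python3 -m creep '[{"grip":4.0,"dp":[-4,0,0],"rotation":[0,0,0]},{"grip":4.0,"dp":[-8,0,0],"rotation":[0,0,0]},{"grip":4.0,"dp":[-8.5,3.5,0.5],"rotation":[0,0,0]},{"grip":4.0,"dp":[-8.5,7,1],"rotation":[0,0,0]},{"grip":4.0,"dp":[-8.5,10.5,1.5],"rotation":[0,0,0]}]'
python3 -m creep '[{"grip":4.0,"dp":[0,3.5,0.5],"rotation":[0.02,0,0]},{"grip":4.0,"dp":[0,7,1],"rotation":[0.04,0,0]},{"grip":4.0,"dp":[0,10.5,1.5],"rotation":[0.06,0,0]},{"grip":4.0,"dp":[0,14,2],"rotation":[0.08,0,0]},{"grip":4.0,"dp":[0,17.5,2.5],"rotation":[0.11,0,0]}]'
python3 -m creep '[{"grip":4.0,"dp":[0,3.5,1],"rotation":[0,0,0]},{"grip":4.0,"dp":[0,7,2],"rotation":[0,0,0]},{"grip":4.0,"dp":[0,10,3],"rotation":[0,0,0]},{"grip":4.0,"dp":[0,13,4],"rotation":[0,0,0]},{"grip":4.0,"dp":[0,13,4],"rotation":[0,0,0]}]'
python3 -m creep '[{"grip":4.0,"dp":[0,0,0],"rotation":[0,0,0]},{"grip":4.0,"dp":[0,0,0],"rotation":[0,0,0]},{"grip":4.0,"dp":[0,0,0],"rotation":[0,0,0]}]'
python3 - <<'E'
from workcell import bot
from h import *
c=bot.get_calibration("wrist");im,d=bot.read_camera("wrist")
cv2.imwrite("pics/w3.png",im[:,:,::-1]);np.savez("/tmp/w3.npz",im=im,d=d,**c)
s=bot.read_state();print(s['q']);togo(s,[.571,-.121,.245],-np.pi/2-.11)
E
```

```text
time: 4.87
tool_pos: [0.4829, 0.1984, 0.2429]
tcp_rot: [2.218, 0.002, -2.222]
wrist_force: [0.6, -1.2, -1.2]
width: 0.501
time: 5.28
tool_pos: [0.4569, 0.0228, 0.2415]
tcp_rot: [-2.16, 0.119, 2.17]
wrist_force: [1.6, -0.6, -1.1]
width: 0.503
time: 5.7
tool_pos: [0.4016, -0.1042, 0.2416]
tcp_rot: [-2.157, 0.125, 2.17]
wrist_force: [0.4, 0.5, -1.3]
width: 0.503
time: 5.95
tool_pos: [0.4049, -0.0996, 0.2432]
tcp_rot: [-2.163, 0.116, 2.167]
wrist_force: [-0.5, 0.1, -1.2]
width: 0.507
[-3.00951647e-01 -2.41770819e-01  2.11823125e+00  4.23309680e-04
  1.26668441e+00  1.37730183e+00]
dp cm [ -0.18   0.35 -16.72] tool axes in world
 [[-0.001 -0.107 -0.994]
 [ 0.001 -0.994  0.107]
 [-1.    -0.001  0.001]]
rot [0.0024 0.0014 0.0007]
rot [-3.1392e+00 -1.1000e-03  2.3000e-03]
```

View pics/w3.png

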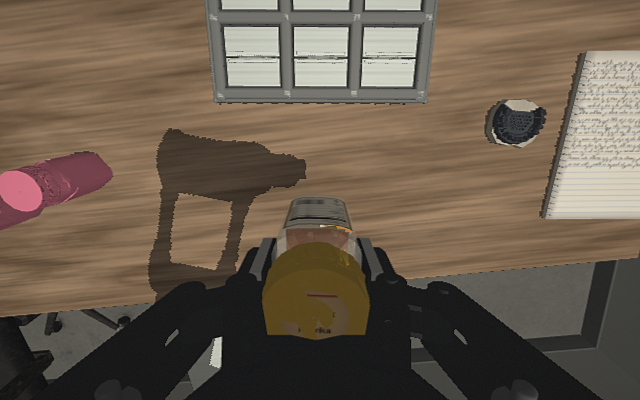

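The wrist view shows the near row of wells at about (253,57), (320,57) and (390,57), and the crate edge square to the gripper. The dark model is at (518,123). I'll move 5 cm forward to see the whole crate.

```bash
python3 -m creep '[{"grip":4.0,"dp":[0,1,-2.5],"rotation":[0,0,0]},{"grip":4.0,"dp":[0,2,-5],"rotation":[0,0,0]},{"grip":4.0,"dp":[0,2,-6],"rotation":[0,0,0]},{"grip":4.0,"dp":[0,2,-6],"rotation":[0,0,0]},{"grip":4.0,"dp":[0,2,-6],"rotation":[0,0,0]}]'
python3 - <<'E'
from workcell import bot
from h import *
c=bot.get_calibration("wrist");im,d=bot.read_camera("wrist")
cv2.imwrite("pics/w4.png",im[:,:,::-1]);np.savez("/tmp/w4.npz",im=im,d=d,**c)
W=cloud(d,c);z=W[...,2];x=W[...,0];y=W[...,1]
m=(z>.038)&(z<.056)&(x>.46)&(x<.69)&(y>-.26)&(y<.02)
k,l,st,ce=cv2.connectedComponentsWithStats(m.astype(np.uint8));i=1+np.argmax(st[1:,4]);m=l==i
p=W[m];print(st[i],np.median(z[m]));r=cv2.minAreaRect((p[:,:2]*1000).astype(np.float32));print("crate",r)
g=im.astype(int);wh=m&(g.min(2)>170)&(z<.047)
wh=cv2.erode(wh.astype(np.uint8),np.ones((2,2)));wh=cv2.morphologyEx(wh,cv2.MORPH_CLOSE,np.ones((7,7)))
k,l,st,ce=cv2.connectedComponentsWithStats(wh)
for j in range(1,k):
    if st[j,4]>200:
        q=W[(l==j)&np.isfinite(z)&m];print(ce[j].round(),st[j,4],cv2.minAreaRect((q[:,:2]*1000).astype(np.float32)),np.median(q[:,2]))
s=bot.read_state();print(s['tool_pos'])
E
```

```text
time: 6.42
tool_pos: [0.4626, -0.1259, 0.2437]
tcp_rot: [-2.164, 0.116, 2.168]
wrist_force: [-0.1, 0.6, -1.8]
width: 0.505
[  184     0   234   158 32783] 0.045285280619573015
crate ((565.5318603515625, -121.37722778320312), (234.80921936035156, 157.39559936523438), 83.59082794189453)
[233.  44.] 3036 ((611.6258544921875, -54.76987838745117), (54.5186653137207, 54.888038635253906), 83.60846710205078) 0.04443382702537596
[302.  44.] 3047 ((603.8704223632812, -126.34017944335938), (54.15874099731445, 54.94978713989258), 83.69551086425781) 0.04444102366260835
[371.  44.] 3009 ((595.34765625, -198.00906372070312), (54.310638427734375, 54.97744369506836), 83.7681884765625) 0.04448016439810363
[239. 116.] 2404 ((539.7740478515625, -46.889434814453125), (54.16870880126953, 54.097267150878906), 83.81837463378906) 0.04446150829806626
[303. 116.] 2462 ((532.1099853515625, -118.39891052246094), (54.2906494140625, 54.06570053100586), 83.83441925048828) 0.04446091875928616
[367. 116.] 2431 ((523.8659057617188, -190.0580596923828), (54.53224563598633, 54.35364532470703), 82.54161834716797) 0.044524454231311725
[ 0.46202326 -0.12590873  0.2437002 ]
```

View pics/w4.png

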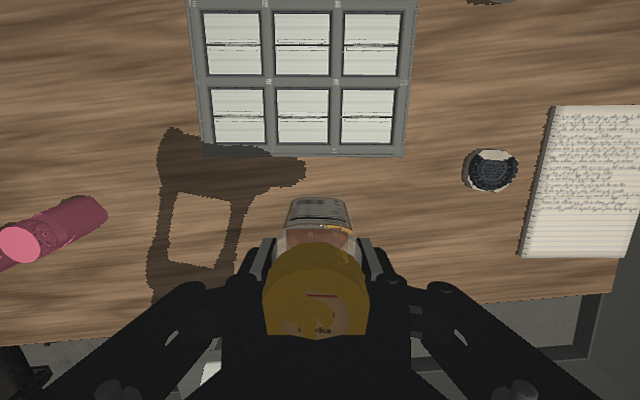

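The crate fit is good: 72 mm spacing, leaves at 44.5 mm, yaw -0.110. Well 2 is at (.532,-.118). I'll go over well 2 first and firm up the grip a little.

```bash
python3 -m creep '[{"grip":4.0,"dp":[0,-0.7,-3.5],"rotation":[0,0,0]},{"grip":4.0,"dp":[3.5,-1.5,-6.9],"rotation":[0,0,0]},{"grip":4.0,"dp":[7,-1.5,-6.9],"rotation":[0,0,0]},{"grip":4.0,"dp":[10,-1.5,-6.9],"rotation":[0,0,0]},{"grip":4.0,"dp":[11.5,-1.5,-6.9],"rotation":[0,0,0]}]' 60
python3 -m creep '[{"grip":4.0,"dp":[0,0,0],"rotation":[0,0,0]},{"grip":4.0,"dp":[0,0,0],"rotation":[0,0,0]},{"grip":4.0,"dp":[0,0,0],"rotation":[0,0,0]}]'
python3 - <<'E'
from workcell import bot
from h import *
s=bot.read_state();print(s['tool_pos'],s['wrist_force'],s['torque']);togo(s,[.532,-.1183,.1045],-np.pi/2-.11)
c=bot.get_calibration("wrist");im,d=bot.read_camera("wrist")
cv2.imwrite("pics/w5.png",im[:,:,::-1])
E
```

```text
time: 6.88
tool_pos: [0.5293, -0.1178, 0.1246]
tcp_rot: [-2.157, 0.115, 2.173]
wrist_force: [-1.3, 1.1, -1.8]
width: 0.502
time: 7.13
tool_pos: [0.5334, -0.1196, 0.1309]
tcp_rot: [-2.168, 0.118, 2.163]
wrist_force: [0.1, -0.2, -1.3]
width: 0.5
[ 0.53342783 -0.11955184  0.13094831] [ 0.149282   -0.16819381 -1.33596471] [-0.00885442  0.07501972  0.02581741]
dp cm [ 2.64 -0.11  0.16] tool axes in world
 [[ 0.002 -0.109 -0.994]
 [-0.001 -0.994  0.109]
 [-1.     0.    -0.002]]
rot [ 0.0012 -0.0023 -0.0003]
rot [-3.1404e+00  5.0000e-04 -3.6000e-03]
```

View pics/w5.png

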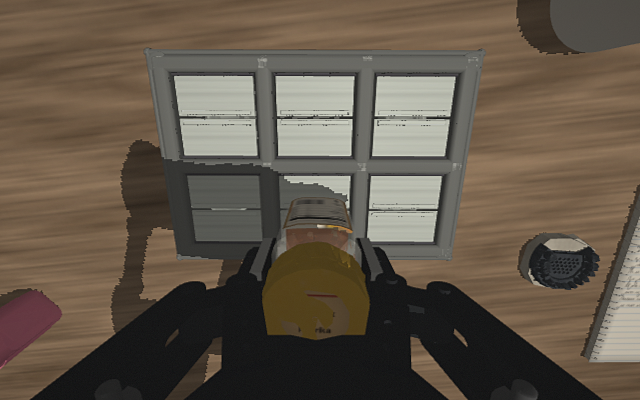

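The jar is over well 2, in the middle of the near row. Now I'll descend to just above the leaves.

```bash
python3 -m creep '[{"grip":4.0,"dp":[1,-0.1,0.1],"rotation":[0,0,0]},{"grip":4.0,"dp":[1.8,-0.1,0.1],"rotation":[0,0,0]},{"grip":4.0,"dp":[2.1,-0.1,0.1],"rotation":[0,0,0]},{"grip":4.0,"dp":[2.1,-0.1,0.1],"rotation":[0,0,0]},{"grip":4.0,"dp":[2.1,-0.1,0.1],"rotation":[0,0,0]}]'
python3 -m creep '[{"grip":4.0,"dp":[0.2,0,0],"rotation":[0,0,0]},{"grip":4.0,"dp":[0.4,0,0],"rotation":[0,0,0]},{"grip":4.0,"dp":[0.5,0,0],"rotation":[0,0,0]},{"grip":4.0,"dp":[0.5,0,0],"rotation":[0,0,0]}]'
python3 -m creep '[{"grip":4.0,"dp":[0.15,0,0],"rotation":[0,0,0]},{"grip":4.0,"dp":[0.3,0,0],"rotation":[0,0,0]},{"grip":4.0,"dp":[0.3,0,0],"rotation":[0,0,0]}]'
```

```text
time: 7.6
tool_pos: [0.5315, -0.1184, 0.1079]
tcp_rot: [-2.164, 0.118, 2.166]
wrist_force: [0.5, 0.3, -1.1]
width: 0.506
time: 7.93
tool_pos: [0.5323, -0.1187, 0.1034]
tcp_rot: [-2.166, 0.119, 2.164]
wrist_force: [0.4, -1.3, -0.3]
width: 0.501
time: 8.18
tool_pos: [0.5333, -0.1188, 0.1023]
tcp_rot: [-2.168, 0.119, 2.162]
wrist_force: [-1.1, 0.8, 8.3]
width: 0.508
```

```bash
python3 -m creep '[{"grip":4.0,"dp":[0.1,0,0],"rotation":[0,0,0]},{"grip":4.0,"dp":[0.1,0,0],"rotation":[0,0,0]},{"grip":4.0,"dp":[0.1,0,0],"rotation":[0,0,0]}]'
```

```text
time: 8.43
tool_pos: [0.5335, -0.1188, 0.1022]
tcp_rot: [-2.169, 0.119, 2.162]
wrist_force: [-1.4, 0.0, 13.3]
width: 0.5
```

Well 2 stops hard: 13 N with no motion, so it is full. I'll lift and go to well 1 (crate +y, tool -y).

```bash
python3 -m creep '[{"grip":4.0,"dp":[-2.2,0,0],"rotation":[0,0,0]},{"grip":4.0,"dp":[-2.2,-3.6,0],"rotation":[0,0,0]},{"grip":4.0,"dp":[-2.2,-7.2,0],"rotation":[0,0,0]},{"grip":4.0,"dp":[-2.2,-7.2,0],"rotation":[0,0,0]},{"grip":4.0,"dp":[-1.2,-7.2,0],"rotation":[0,0,0]}]'
python3 -m creep '[{"grip":4.0,"dp":[0.4,0,0],"rotation":[0,0,0]},{"grip":4.0,"dp":[0.4,0,0],"rotation":[0,0,0]},{"grip":4.0,"dp":[0.4,0,0],"rotation":[0,0,0]}]'
python3 - <<'E'
from workcell import bot
from h import *
s=bot.read_state();togo(s,[.5399,-.0468,.1045],-np.pi/2-.11)
E
```

```text
time: 8.85
tool_pos: [0.5413, -0.0457, 0.1129]
tcp_rot: [-2.171, 0.115, 2.163]
wrist_force: [0.2, -0.0, -0.6]
width: 0.502
time: 9.1
tool_pos: [0.5387, -0.0477, 0.1061]
tcp_rot: [-2.162, 0.12, 2.167]
wrist_force: [0.8, 0.6, -1.0]
width: 0.501
dp cm [ 0.16 -0.1  -0.1 ] tool axes in world
 [[-0.002 -0.11  -0.994]
 [ 0.    -0.994  0.11 ]
 [-1.     0.     0.002]]
rot [-0.0003  0.0024 -0.0001]
rot [ 3.1413e+00 -2.0000e-04 -3.7000e-03]
```

```bash
python3 -m creep '[{"grip":4.0,"dp":[0.2,0,0],"rotation":[0,0,0]},{"grip":4.0,"dp":[0.4,0,0],"rotation":[0,0,0]},{"grip":4.0,"dp":[0.4,0,0],"rotation":[0,0,0]}]'
python3 -m creep '[{"grip":4.0,"dp":[0.2,0,0],"rotation":[0,0,0]},{"grip":4.0,"dp":[0.3,0,0],"rotation":[0,0,0]},{"grip":4.0,"dp":[0.3,0,0],"rotation":[0,0,0]}]'
```

```text
time: 9.35
tool_pos: [0.5398, -0.0477, 0.1032]
tcp_rot: [-2.165, 0.12, 2.165]
wrist_force: [-0.3, -1.0, 0.4]
width: 0.501
time: 9.6
tool_pos: [0.5409, -0.0476, 0.1025]
tcp_rot: [-2.168, 0.119, 2.163]
wrist_force: [-1.8, -0.3, 10.5]
width: 0.504
```

Well 1 is full too (10 N with about 1 mm of give). Next is well 4 (tool -z).

```bash
python3 -m creep '[{"grip":4.0,"dp":[-2.1,0,0],"rotation":[0,0,0]},{"grip":4.0,"dp":[-2.1,0,-3.6],"rotation":[0,0,0]},{"grip":4.0,"dp":[-2.1,0,-7.2],"rotation":[0,0,0]},{"grip":4.0,"dp":[-2.1,0,-7.2],"rotation":[0,0,0]},{"grip":4.0,"dp":[-1.2,0,-7.2],"rotation":[0,0,0]}]'
python3 -m creep '[{"grip":4.0,"dp":[0.4,0,0],"rotation":[0,0,0]},{"grip":4.0,"dp":[0.4,0,0],"rotation":[0,0,0]},{"grip":4.0,"dp":[0.4,0,0],"rotation":[0,0,0]}]'
python3 - <<'E'
from workcell import bot
from h import *
s=bot.read_state();togo(s,[.6115,-.0548,.1045],-np.pi/2-.11)
E
```

```text
time: 10.02
tool_pos: [0.6145, -0.0553, 0.1138]
tcp_rot: [-2.17, 0.119, 2.16]
wrist_force: [0.7, 0.1, -1.9]
width: 0.5
time: 10.27
tool_pos: [0.6093, -0.0546, 0.1069]
tcp_rot: [-2.162, 0.118, 2.168]
wrist_force: [0.0, 0.1, -0.9]
width: 0.497
dp cm [ 0.24 -0.   -0.22] tool axes in world
 [[-0.003 -0.109 -0.994]
 [ 0.    -0.994  0.109]
 [-1.    -0.     0.003]]
rot [0.0008 0.0031 0.0001]
rot [-3.1408e+00 -1.0000e-04  4.8000e-03]
```

```bash
python3 -m creep '[{"grip":4.0,"dp":[0.2,0,-0.1],"rotation":[0,0,0]},{"grip":4.0,"dp":[0.4,0,-0.1],"rotation":[0,0,0]},{"grip":4.0,"dp":[0.4,0,-0.1],"rotation":[0,0,0]}]'
python3 -m creep '[{"grip":4.0,"dp":[0.2,0,0],"rotation":[0,0,0]},{"grip":4.0,"dp":[0.3,0,0],"rotation":[0,0,0]},{"grip":4.0,"dp":[0.3,0,0],"rotation":[0,0,0]}]'
```

```text
time: 10.52
tool_pos: [0.612, -0.0549, 0.1043]
tcp_rot: [-2.165, 0.118, 2.165]
wrist_force: [0.1, -0.8, 0.3]
width: 0.5
time: 10.77
tool_pos: [0.6128, -0.0549, 0.1026]
tcp_rot: [-2.167, 0.118, 2.164]
wrist_force: [-1.7, -0.3, 4.7]
width: 0.505
```

```bash
python3 -m creep '[{"grip":4.0,"dp":[0.1,0,0],"rotation":[0,0,0]},{"grip":4.0,"dp":[0.2,0,0],"rotation":[0,0,0]},{"grip":4.0,"dp":[0.2,0,0],"rotation":[0,0,0]}]'
```

```text
time: 11.02
tool_pos: [0.6137, -0.0551, 0.1022]
tcp_rot: [-2.169, 0.119, 2.162]
wrist_force: [-2.8, 0.5, 11.3]
width: 0.503
```

Well 4 stops hard as well. Next is well 5 (tool +y).

```bash
python3 -m creep '[{"grip":4.0,"dp":[-2.2,0,0],"rotation":[0,0,0]},{"grip":4.0,"dp":[-2.2,3.6,0],"rotation":[0,0,0]},{"grip":4.0,"dp":[-2.2,7.2,0],"rotation":[0,0,0]},{"grip":4.0,"dp":[-2.2,7.2,0],"rotation":[0,0,0]},{"grip":4.0,"dp":[-1.2,7.2,0],"rotation":[0,0,0]}]'
python3 -m creep '[{"grip":4.0,"dp":[0.4,0,0],"rotation":[0,0,0]},{"grip":4.0,"dp":[0.4,0,0],"rotation":[0,0,0]},{"grip":4.0,"dp":[0.4,0,0],"rotation":[0,0,0]}]'
python3 - <<'E'
from workcell import bot
from h import *
s=bot.read_state();togo(s,[.6036,-.1264,.1045],-np.pi/2-.11)
E
```

```text
time: 11.43
tool_pos: [0.606, -0.1285, 0.1134]
tcp_rot: [-2.169, 0.123, 2.159]
wrist_force: [0.8, 0.3, -1.1]
width: 0.501
time: 11.68
tool_pos: [0.6036, -0.1253, 0.106]
tcp_rot: [-2.163, 0.116, 2.168]
wrist_force: [-0.8, -0.6, -0.7]
width: 0.5
dp cm [ 0.15  0.11 -0.01] tool axes in world
 [[-0.002 -0.108 -0.994]
 [ 0.001 -0.994  0.108]
 [-1.    -0.001  0.002]]
rot [0.0019 0.0025 0.0005]
rot [-3.1397e+00 -9.0000e-04  3.9000e-03]
```

```bash
python3 -m creep '[{"grip":4.0,"dp":[0.2,0,0],"rotation":[0,0,0]},{"grip":4.0,"dp":[0.4,0,0],"rotation":[0,0,0]},{"grip":4.0,"dp":[0.4,0,0],"rotation":[0,0,0]}]'
python3 -m creep '[{"grip":4.0,"dp":[0.2,0,0],"rotation":[0,0,0]},{"grip":4.0,"dp":[0.3,0,0],"rotation":[0,0,0]},{"grip":4.0,"dp":[0.3,0,0],"rotation":[0,0,0]}]'
```

```text
time: 11.93
tool_pos: [0.6046, -0.1257, 0.1031]
tcp_rot: [-2.166, 0.117, 2.165]
wrist_force: [0.0, 0.6, -0.1]
width: 0.499
time: 12.18
tool_pos: [0.6047, -0.1263, 0.1003]
tcp_rot: [-2.166, 0.118, 2.165]
wrist_force: [0.6, 0.9, 0.3]
width: 0.5
```

Well 5 is yielding: 0.100 reached with under 2 N. I'll continue gently.

```bash
python3 -m creep '[{"grip":4.0,"dp":[0.15,0,0],"rotation":[0,0,0]},{"grip":4.0,"dp":[0.3,0,0],"rotation":[0,0,0]},{"grip":4.0,"dp":[0.3,0,0],"rotation":[0,0,0]}]'
python3 -m creep '[{"grip":4.0,"dp":[0.15,0,0],"rotation":[0,0,0]},{"grip":4.0,"dp":[0.3,0,0],"rotation":[0,0,0]},{"grip":4.0,"dp":[0.3,0,0],"rotation":[0,0,0]}]'
```

```text
time: 12.43
tool_pos: [0.6045, -0.1267, 0.0971]
tcp_rot: [-2.165, 0.119, 2.165]
wrist_force: [1.2, -0.6, -0.6]
width: 0.498
time: 12.68
tool_pos: [0.6044, -0.1266, 0.094]
tcp_rot: [-2.165, 0.119, 2.165]
wrist_force: [0.3, -0.1, -0.9]
width: 0.5
```

```bash
python3 -m creep '[{"grip":4.0,"dp":[0.2,0,0],"rotation":[0,0,0]},{"grip":4.0,"dp":[0.4,0,0],"rotation":[0,0,0]},{"grip":4.0,"dp":[0.6,0,0],"rotation":[0,0,0]},{"grip":4.0,"dp":[0.6,0,0],"rotation":[0,0,0]}]'
python3 -m creep '[{"grip":4.0,"dp":[0.2,0,0],"rotation":[0,0,0]},{"grip":4.0,"dp":[0.4,0,0],"rotation":[0,0,0]},{"grip":4.0,"dp":[0.6,0,0],"rotation":[0,0,0]},{"grip":4.0,"dp":[0.6,0,0],"rotation":[0,0,0]}]'
python3 -m creep '[{"grip":4.0,"dp":[0.2,0,0],"rotation":[0,0,0]},{"grip":4.0,"dp":[0.4,0,0],"rotation":[0,0,0]},{"grip":4.0,"dp":[0.6,0,0],"rotation":[0,0,0]},{"grip":4.0,"dp":[0.6,0,0],"rotation":[0,0,0]}]'
```

```text
time: 13.02
tool_pos: [0.6039, -0.1264, 0.0875]
tcp_rot: [-2.164, 0.118, 2.167]
wrist_force: [1.0, -0.1, -1.0]
width: 0.502
time: 13.35
tool_pos: [0.6039, -0.1263, 0.0815]
tcp_rot: [-2.164, 0.118, 2.167]
wrist_force: [0.7, -0.5, -1.8]
width: 0.503
time: 13.68
tool_pos: [0.6039, -0.1264, 0.0756]
tcp_rot: [-2.164, 0.118, 2.166]
wrist_force: [-0.1, -1.0, -2.4]
width: 0.499
```

```bash
python3 -m creep '[{"grip":4.0,"dp":[0.2,0,0],"rotation":[0,0,0]},{"grip":4.0,"dp":[0.4,0,0],"rotation":[0,0,0]},{"grip":4.0,"dp":[0.5,0,0],"rotation":[0,0,0]},{"grip":4.0,"dp":[0.5,0,0],"rotation":[0,0,0]}]'
python3 -m creep '[{"grip":4.0,"dp":[0.15,0,0],"rotation":[0,0,0]},{"grip":4.0,"dp":[0.3,0,0],"rotation":[0,0,0]},{"grip":4.0,"dp":[0.3,0,0],"rotation":[0,0,0]}]'
```

```text
time: 14.02
tool_pos: [0.6041, -0.1264, 0.0708]
tcp_rot: [-2.164, 0.118, 2.166]
wrist_force: [0.4, -0.5, -1.5]
width: 0.501
time: 14.27
tool_pos: [0.6045, -0.1265, 0.0703]
tcp_rot: [-2.165, 0.118, 2.166]
wrist_force: [-5.1, 0.7, 10.7]
width: 0.502
```

```bash
python3 -m creep '[{"grip":4.0,"dp":[0.1,0,0],"rotation":[0,0,0]},{"grip":4.0,"dp":[0.2,0,0],"rotation":[0,0,0]},{"grip":4.0,"dp":[0.2,0,0],"rotation":[0,0,0]}]'
python3 - <<'E'
from workcell import bot
from h import *
s=bot.read_state();togo(s,[.6036,-.1264,.0685],-np.pi/2-.11)
c=bot.get_calibration("wrist");im,d=bot.read_camera("wrist")
cv2.imwrite("pics/w6.png",im[:,:,::-1])
im,d=bot.read_camera("scene")
cv2.imwrite("pics/s6.png",cv2.resize(im[130:230,270:410],None,fx=5,fy=5,interpolation=cv2.INTER_CUBIC)[:,:,::-1])
E
```

```text
time: 14.52
tool_pos: [0.6049, -0.1266, 0.0702]
tcp_rot: [-2.166, 0.118, 2.165]
wrist_force: [-8.5, 1.2, 20.2]
width: 0.504
dp cm [ 0.17 -0.01  0.13] tool axes in world
 [[ 0.    -0.109 -0.994]
 [-0.    -0.994  0.109]
 [-1.     0.    -0.   ]]
rot [ 0.0008 -0.0004 -0.0001]
rot [-3.1407e+00  2.0000e-04 -7.0000e-04]
```

View pics/w6.png

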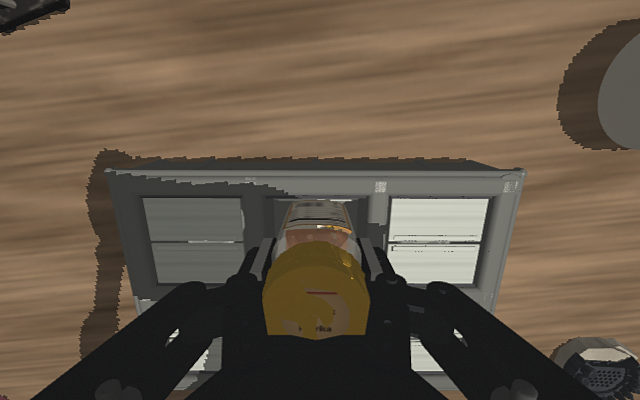

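View pics/s6.png

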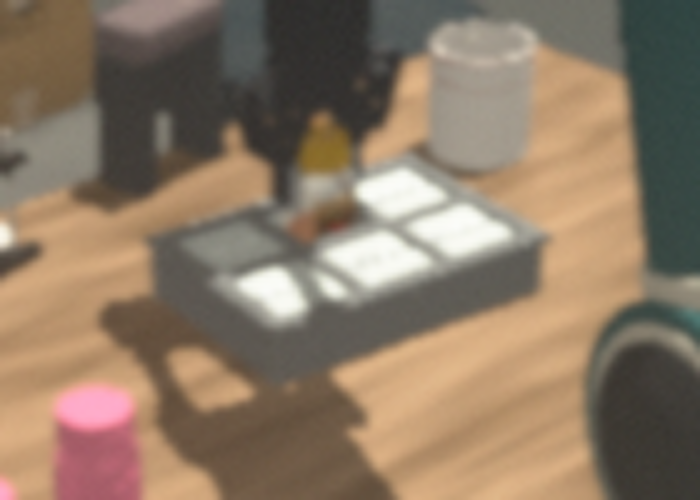

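The jar sits in well 5 on a hard floor (20 N with no motion). I'll relax the push, open and lift straight away.

```bash
python3 -m creep '[{"grip":4.0,"dp":[-0.2,0,0],"rotation":[0,0,0]},{"grip":4.0,"dp":[-0.35,0,0],"rotation":[0,0,0]},{"grip":4.0,"dp":[-0.35,0,0],"rotation":[0,0,0]}]' 20
python3 -m creep '[{"grip":4.6,"dp":[0,0,0],"rotation":[0,0,0]},{"grip":5.5,"dp":[0,0,0],"rotation":[0,0,0]},{"grip":7,"dp":[0,0,0],"rotation":[0,0,0]},{"grip":7.5,"dp":[0,0,0],"rotation":[0,0,0]},{"grip":7.5,"dp":[0,0,0],"rotation":[0,0,0]}]'
python3 - <<'E'
from workcell import bot
from h import *
im,d=bot.read_camera("wrist")
cv2.imwrite("pics/w7.png",im[:,:,::-1])
E
```

```text
time: 14.87
tool_pos: [0.6048, -0.1266, 0.0704]
tcp_rot: [-2.166, 0.119, 2.164]
wrist_force: [-1.1, 0.3, 5.1]
width: 0.499
time: 15.28
tool_pos: [0.6043, -0.1264, 0.0695]
tcp_rot: [-2.165, 0.118, 2.166]
wrist_force: [-0.5, 0.1, 0.1]
width: 0.88
```

View pics/w7.png

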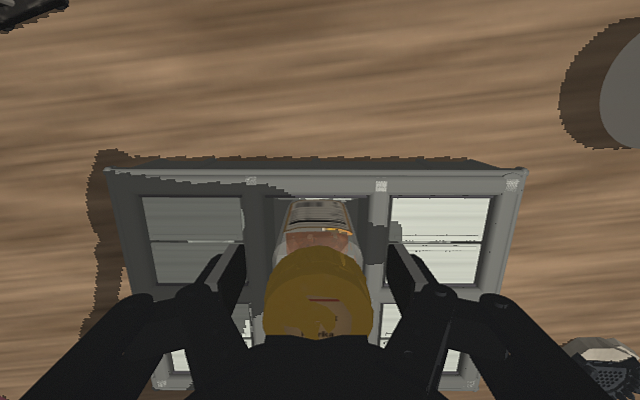

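The fingers are clear on both sides of the cap (320,290) and the jar stands. I'll lift and back off to look.

```bash
python3 -m creep '[{"grip":7.5,"dp":[-1.5,0,0],"rotation":[0,0,0]},{"grip":7.5,"dp":[-4.5,0,0],"rotation":[0,0,0]},{"grip":7.5,"dp":[-8,0,0],"rotation":[0,0,0]},{"grip":7.5,"dp":[-12,0,0],"rotation":[0,0,0]},{"grip":7.5,"dp":[-16,0,0],"rotation":[0,0,0]}]'
python3 -m creep '[{"grip":7.5,"dp":[0,0,3.5],"rotation":[0,0,0]},{"grip":7.5,"dp":[0,0,7],"rotation":[0,0,0]},{"grip":7.5,"dp":[0,0,10.5],"rotation":[0,0,0]},{"grip":7.5,"dp":[0,0,13],"rotation":[0,0,0]},{"grip":7.5,"dp":[0,0,13],"rotation":[0,0,0]}]'
python3 -m creep '[{"grip":7.5,"dp":[0,0,0],"rotation":[0,0,0]},{"grip":7.5,"dp":[0,0,0],"rotation":[0,0,0]},{"grip":7.5,"dp":[0,0,0],"rotation":[0,0,0]}]'
python3 - <<'E'
from workcell import bot
from h import *
c=bot.get_calibration("wrist");im,d=bot.read_camera("wrist")
cv2.imwrite("pics/w8.png",im[:,:,::-1])
def ana(im,d,c):
    W=cloud(d,c);z=W[...,2];hsv=cv2.cvtColor(im,cv2.COLOR_RGB2HSV)
    y=(hsv[...,0]>18)&(hsv[...,0]<32)&(hsv[...,1]>140)&(z>.095)&(z<.125)&(abs(W[...,0]-.6)<.08)&(abs(W[...,1]+.126)<.08)
    p=W[y];print(len(p),np.median(p,0),cv2.minEnclosingCircle((p[:,:2]*1000).astype(np.float32)))
    A=np.c_[p[:,:2],np.ones(len(p))];
    t=p[p[:,2]>np.median(p[:,2])-.003]; q=np.linalg.lstsq(np.c_[t[:,:2],np.ones(len(t))],t[:,2],rcond=None)[0];print("tilt",q[:2])
ana(im,d,c)
im,d=bot.read_camera("top");ana(im,d,bot.get_calibration("top"));W=cloud(d,bot.get_calibration("top"))
for n,(u,v) in dict(white=(210,200),dark=(431,228)).items(): print(n,W[v,u].round(3))
cv2.imwrite("pics/t8.png",im[:,:,::-1])
print(bot.read_state()['wrist_force'],bot.read_state()['time'])
E
```

```text
time: 15.75
tool_pos: [0.6037, -0.1263, 0.2305]
tcp_rot: [-2.163, 0.118, 2.167]
wrist_force: [1.3, 0.0, -0.2]
width: 0.881
time: 16.17
tool_pos: [0.4706, -0.1115, 0.2291]
tcp_rot: [-2.161, 0.118, 2.169]
wrist_force: [0.9, 0.5, -0.7]
width: 0.878
time: 16.42
tool_pos: [0.4764, -0.1125, 0.2302]
tcp_rot: [-2.167, 0.118, 2.164]
wrist_force: [-0.1, 0.6, -0.7]
width: 0.88
2215 [ 0.60155623 -0.1248539   0.10871679] ((600.9114990234375, -126.64732360839844), 22.34832000732422)
tilt [0.0033753  0.01174946]
65 [ 0.60828703 -0.11792975  0.10942376] ((603.43115234375, -124.94932556152344), 20.86715316772461)
tilt [-0.02355729 -0.03360899]
white [0.514 0.411 0.054]
dark [ 0.441 -0.35   0.018]
[ 1.1017332  -0.34072863 -0.60967898] 16.5167
```

View pics/w8.png

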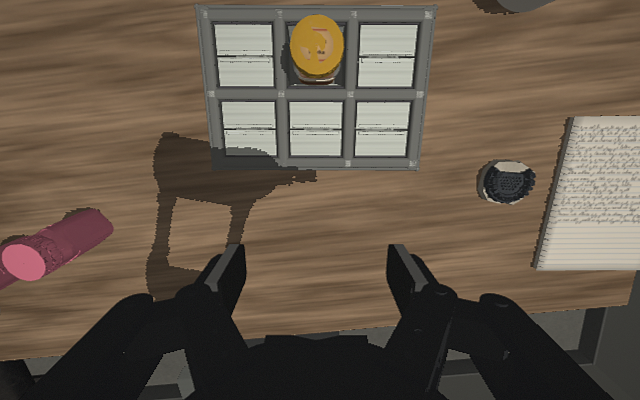

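View pics/t8.png

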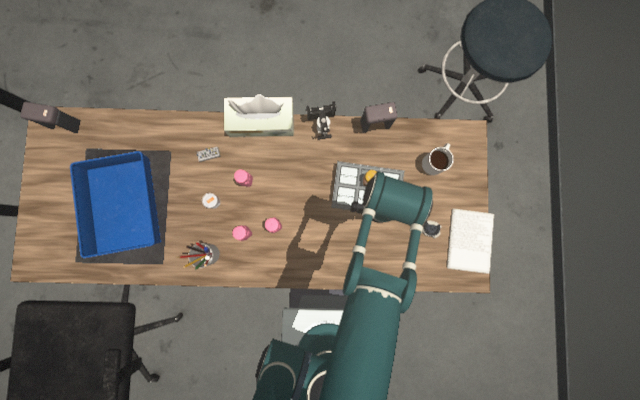

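The cap is at (317,45) in the wrist view. Its centre (0.601,-0.127) is 3 mm from well 5's, its top is at 0.1087 m (0.108 expected on the floor), and its tilt is about 0.01 rad. The bystanders haven't moved and the gripper touches nothing, so I'm handing in.

```bash
python3 -c "
from workcell import bot
print(bot.finish_job())"
```

```text
the job is handed in; nothing more can be done
None
```

The yellow-capped jar is standing on the floor of well 5 (far row, middle), and I handed the job in at about 16.5 s. No verdict was reported.

- **Finding the well:** I probed wells 2, 1 and 4 first. Each stopped hard at 10–13 N wrist reading, so I left them. The leaves of well 5 gave way at under 2 N. I pushed the jar down until it met a hard floor at about 20 N, then eased off, let go and backed away.
- **Jar position:** In the wrist camera, the cap centre is about 3 mm from the well's centre. The cap top is at 0.109 m, against 0.108 m expected on the floor, and the tilt is about 0.01 rad.
- **Bystanders and gripper:** The white jar and dark model read within a few millimetres of where they started. The open gripper is clear of everything.
- **Disagreements:** The top camera had only a few pixels on the cap because the arm partly hid it. It gave a centre about 3 mm from the wrist camera's and a noisier tilt of 0.04 rad; both are within tolerance. The tool also met the floor about 2 mm higher than I had worked out.

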